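Scraper and brush back into the tool tray

ROBOT

A 6-joint arm with a two-finger parallel gripper is mounted at the origin on the work surface. World frame = base frame: x ahead of the robot, y to its left, z up, the work surface at z = 0. Lengths are in m, angles in rad, forces in N, time in s.
With the tool pointing down it reaches from about 0.25 to 0.725 m from the base axis. Payload 4 kg.
Tool frame: the origin (TCP) lies on the centre line of the jaws, within the pads' length; the fingertips stand tip_reach ahead of it and the grasp point (between the pads) lies 5 mm behind it (tip_reach is the distance from the TCP to the fingertips, in m); z points along the fingers, y is the direction in which the jaws open and shut (so a half turn about z gives the same grasp; the last joint's range is limited). The gripper opens to 85 mm and grips with 20 to 120 N. Pads are 22 mm wide; open, the fingers measure 114 mm over their backs; the gripper's body (76 mm by 85 mm) begins 54 mm behind the grasp point. The pads swing forward as they close: fully open they stand 13 mm farther back than shut.
Start: joints at [-1.202, 0.241, 0.005, 1.335, 0, 1.571], TCP at [0.18, -0.466, 0.245] pointing down, gripper open.
Joint ranges: [-2.72, 2.72], [-1.05, 1.87], [-1.09, 1.28], [-1.99, 2.15], [-1.42, 1.44], [-3.14, 3.14]. Speed limits (rad/s): [2.79, 2.79, 3.14, 3.14, 3.14, 3.14].

INTERFACE

Orientations are given as a unit quaternion [x, y, z, w].
In Python, from workcell import * gives the robot as it stands.
- The arm moves only by the tool arm_command, never from a script. Its arguments are lists of equal length, an entry for each row: "translation": the shift along the tool's x, y, z in cm, a list of three; "turn": the turn about the tool's z in rad; "hand": the closure, from 0 (fully open) to 1 (shut). In form: {"translation": [[x, y, z], ...], "turn": [turn, ...], "hand": [hand, ...]}. A call has 1 to 5 rows; each row is the pose to reach, as a shift and turn from the pose commanded when the call began, along the tool's axes at that moment; what a row does not reach only later rows make up. A row lasts 1/12 s, in which the tool goes at most 41.7 mm and 7.16 degrees, less where a joint would pass 70% of its speed; a pose out of reach is approached as far as the arm can. A call with a gripper value outside its range is refused whole. The fingers move at their own pace and stop on an object; the grip force is fixed at half the most. Time passes only in rows, so rows that repeat a pose let the fingers close. It gives the time, the measured TCP pose, the force and the opening at its end, in the units of the state.
- get_obs(): the state, without advancing time (a new reading comes with each control period).
- camera(name): name is "scene" or "top" or "wrist"; returns (picture, depth): 400x640x3 uint8, red, green, blue; 400x640 float32, m along the optical axis (not along the pixel's ray), 0 where there is no reading.
- camera_info(name): a dict with "mtx" (3x3 intrinsics, pixels), "dist_coeffs" ([k1, k2, p1, p2, k3] as OpenCV has them; the pictures are not rectified), "world_to_cam" (4x4, takes a point from world to camera coordinates). Camera axes: x right, y down, z forward; pixel columns grow to the right and rows downward; lengths in m; the calibration is good to about 2 mm. A picture is of the moment at which its call begins: read the wrist's pose just before it. camera_info takes no time and is no camera call; for the wrist camera it gives the pose at the moment of the call.
- job_done(): hands the job in, once; it reports no verdict.
Trained networks look in the newest picture that a camera, given by its name, has taken for a name from the list of things; names that differ only in an ending like _2 or _b are one class to them, and where a whole thing is asked for, a point or a joint stands for the part that bears it (a point fixed in the world has none). Each returns a list of dicts, best first, with "conf" (0 to 1); they miss things now and then, are a little off and sometimes report something else, mostly with a low value. They report only what shows in the picture. A call takes as long as a camera call.
- search_frame(camera, name): "location" ([row, column] in pixels, amid what is visible of it).
- spot_point(camera, name): "location" ([row, column] in pixels: a listed point, or the origin of a listed thing).
The state is a dict: "clock": time; "joint_pos": joint angles; "joint_vel": joint speeds; "tau": joint torques, N m; "eef_pos": TCP position; "tool_rot": TCP orientation; "ft_force": force on the tool from outside, world axes, zero at the start; "ft_torque": the same for the moment, N m; "grip_width": finger opening in m.
Only numpy, scipy, OpenCV 4.12 (cv2) and the standard library are available. Lean on these libraries where they do the work, as an engineer would, in place of code of your own. Each camera call takes 0.05 s, during which the arm holds its last target. There are 200 camera calls.

TASK

Put the red-handled scraper in the red compartment of the tool tray and the blue-handled brush in the blue one, each lying flat inside it with its head at the wide end and its handle end between the two black corner blocks. Set them down, do not drop them, and leave the green scraper, the screwdriver and the socket where they are.

Things in the scene. Friction and masses are not known exactly. Their poses are not given: they have to be found in the camera images.
- scraper: Red-handled gasket scraper, 180 long, 130 g, dark steel blade 60 wide and 3 thick. Lies flat on the bench at the robot's right. Straight handle 105 long, 24 wide, 22 high (x -80 to 25): pinch it across its width. Origin: on the handle's underside near the balance point, 80 from the handle's end, 100 from the head's tip; x to the head, z up.
- brush: Blue-handled flat parts brush, 180 long, 110 g, rigid; head 54 wide, 15 high, black bristles. Lies flat on the bench at the robot's right. Straight handle 105 long, 24 wide, 22 high (x -80 to 25): pinch it across its width. Origin: on the handle's underside near the balance point, 80 from the handle's end, 100 from the head's tip; x to the head, z up.
- red_bin: Red compartment, fixed, one of 3 in the tray at left (order varies). Inside 206 long, 86 wide; floor 3 thick, 7 above the bench; walls 11 above the floor. Black corner blocks 30 long, as high as the walls, narrow one end to 46. Origin: underside, at the wide end's inner face, mid-width; x points out through the wide end. A tool laid centrally has its origin at (-113, 0, 3), x along this x.
- blue_bin: Blue compartment, fixed, one of 3 in the tray at left (order varies). Inside 206 long, 86 wide; floor 3 thick, 7 above the bench; walls 11 above the floor. Black corner blocks 30 long, as high as the walls, narrow one end to 46. Origin: underside, at the wide end's inner face, mid-width; x points out through the wide end. A tool laid centrally has its origin at (-113, 0, 3), x along this x.
- green_scraper: Bystander: a narrower scraper with a green handle (180 long, blade 34 wide, handle 24 wide and 22 high), lying across at the far side of the bench. Origin under the handle, x to the head.
- screwdriver: Bystander: orange-handled screwdriver, 175 long, 24 high, stored in the grey compartment of the tray (the third one, like the others). Origin: under the front end of the handle, x to the tip.
- socket: Bystander: dark steel deep socket, 30 in diameter, 60 high, standing at the far side of the bench. Origin: centre of its underside.

How it is judged:
By the outcome, as a careful person would: the job done as asked, in the order asked, and still so for the second after the job is handed in, with the robot touching nothing.
It also fails if it takes over 64 s, if anything falls off the work surface, if the arm or the gripper's body presses on something with over 40 N, if the wrist force passes 120 N, or if a joint passes its speed limit or range.

## Working session

There is one attempt and no reset: what is moved stays moved. The work goes in short steps, Python scripts to look and compute and a tool call to move; the robot and the scene stay as the last step left them, time stands still between calls to the robot, and variables do not carry over. Pictures are saved under pics/ and viewed, about 8 in all and at most 12, crops included, and the job is handed in when it is done.

Besides the shell and the picture viewer there is one more tool, called after "Call:" as name(argument=value, ...), one argument or row to a line, values as JSON. arm_command: Moves the arm, as the interface text tells. Its arguments: {"type":"object","properties":{"translation":{"type":"array","items":{"type":"array","items":{"type":"number"}}},"turn":{"type":"array","items":{"type":"number"}},"hand":{"type":"array","items":{"type":"number"}}},"required":["translation","turn","hand"]}

```bash
ls; mkdir -p pics
python3 - <<'E'
from workcell import *
import cv2,numpy as np
o=get_obs();print({k:np.round(v,4).tolist() for k,v in o.items()})
try: print(tip_reach)
except Exception as e: print(e)
p,d=camera("top");cv2.imwrite("pics/top0.png",p[:,:,::-1]);np.save("top_d.npy",d)
for n in ["scraper","brush","red_bin","blue_bin","green_scraper","screwdriver","socket"]:
    print(n,[(np.round(r["location"]).tolist(),round(r["conf"],2)) for r in spot_point("top",n)][:3],[(np.round(r["location"]).tolist(),round(r["conf"],2)) for r in search_frame("top",n)][:3])
i=camera_info("top");print(i)
E
```

```text
pics
{'clock': 0.0, 'joint_pos': [-1.202, 0.2414, 0.0038, 1.3352, 0.0, 1.5708], 'joint_vel': [0.0007, -0.0016, 0.0, 0.0005, 0.0015, -0.0011], 'tau': [0.0004, -37.2318, 25.2407, 0.017, -0.0001, -0.0], 'eef_pos': [0.18, -0.4658, 0.2444], 'tool_rot': [0.983, 0.1833, -0.0002, -0.001], 'ft_force': [-0.3148, 0.1123, -0.9707], 'ft_torque': [0.0096, -0.0209, -0.0235], 'grip_width': 0.0857}
0.014
scraper [([261.0, 363.0], 0.61)] [([246.0, 369.0], 0.94)]
brush [([248.0, 453.0], 0.66)] [([239.0, 447.0], 0.95)]
red_bin [([249.0, 452.0], 0.56)] [([245.0, 196.0], 0.86)]
blue_bin [([186.0, 254.0], 0.74)] [([226.0, 265.0], 0.57)]
green_scraper [([167.0, 407.0], 0.58)] [([173.0, 410.0], 0.62)]
screwdriver [([234.0, 230.0], 0.75)] [([251.0, 234.0], 0.87)]
socket [([171.0, 325.0], 0.55), ([261.0, 364.0], 0.26)] [([167.0, 325.0], 0.57)]
{'mtx': array([[392.78861019,   0.        , 320.1595486 ],
       [  0.        , 392.78861019, 197.40020302],
       [  0.        ,   0.        ,   1.        ]]), 'dist_coeffs': array([-0.09749189,  0.        ,  0.        ,  0.        ,  0.        ]), 'world_to_cam': array([[ 0.01338822, -0.9998156 ,  0.01376692, -0.01439592],
       [-0.98160891, -0.01576408, -0.19025099,  0.61445458],
       [ 0.19043293, -0.01096661, -0.98163895,  0.88394534],
       [ 0.        ,  0.        ,  0.        ,  1.        ]])}
```

Run:
```python
import cv2
p=cv2.imread("pics/top0.png");cv2.imwrite("pics/top0c.png",cv2.resize(p[130:330,150:500],None,fx=2.28,fy=2.28,interpolation=cv2.INTER_CUBIC))
```

```text
(no output)
```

View pics/top0c.png

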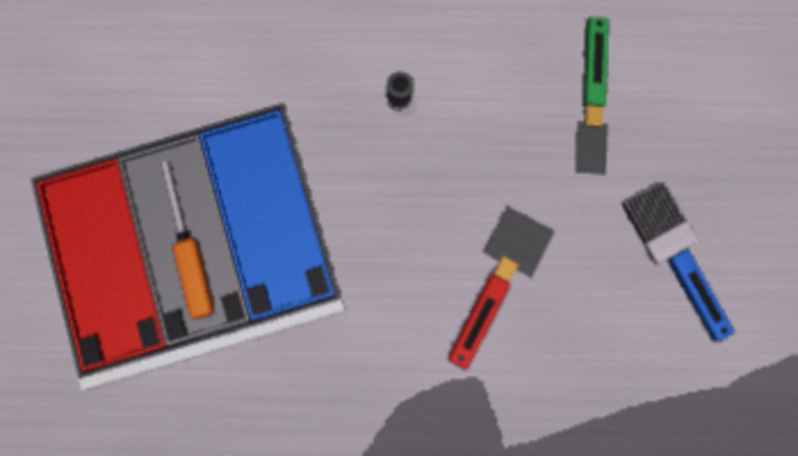

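```bash
cat > h.py <<'E'
from workcell import *
import cv2,numpy as np
def world(cam,d,info=None):
    i=info or camera_info(cam); v,u=np.mgrid[0:400,0:640].astype(np.float32)
    n=cv2.undistortPoints(np.stack([u.ravel(),v.ravel()],1)[:,None],i["mtx"],i["dist_coeffs"])[:,0]
    c=np.c_[n*d.reshape(-1,1),d.ravel()]; T=i["world_to_cam"]
    return ((c-T[:3,3])@T[:3,:3]).reshape(400,640,3)
def onplane(px,z,i):
    n=cv2.undistortPoints(np.float32(px)[:,None],i["mtx"],i["dist_coeffs"])[:,0]
    T=i["world_to_cam"];R=T[:3,:3];C=-R.T@T[:3,3];r=np.c_[n,np.ones(len(n))]@R
    return (C+r*((z-C[2])/r[:,2:]))[:,:2]
def masks(p):
    h=cv2.cvtColor(p,cv2.COLOR_RGB2HSV).astype(int);H,S,V=h[...,0],h[...,1],h[...,2]
    return dict(red=((H<8)|(H>172))&(S>130)&(V>60),blue=(H>100)&(H<125)&(S>130)&(V>60))
E
python3 - <<'E'
from h import *
p=cv2.imread("pics/top0.png")[:,:,::-1].copy();d=np.load("top_d.npy");i=camera_info("top")
W=world("top",d,i)
for c,m in masks(p).items():
    n,l,s,ce=cv2.connectedComponentsWithStats(m.astype(np.uint8))
    for k in range(1,n):
        if s[k,4]<100: continue
        q=W[l==k]; zz=q[:,2]; print(c,s[k].tolist(),"z pct",np.percentile(zz,[5,25,50,75,95]).round(4))
        z=.022 if s[k,4]<2000 else .007
        px=np.argwhere(l==k)[:,::-1]; w=onplane(px,z,i).astype(np.float32)
        r=cv2.minAreaRect(w*1000);print(" rect",np.round(r[0],1),np.round(r[1],1),round(r[2],1), "corners",np.round(cv2.boxPoints(r)).tolist(), "mean",w.mean(0).round(4))
b=W[340:,200:];print("bench z",np.median(W[100:150,350:500,2]), np.std(W[100:150,350:500,2]))
# rectified tray at z=.018
T=i["world_to_cam"];X,Y=np.mgrid[.52:.22:-.0005,0:1:1]
def rect(x0,x1,y0,y1,z,s,name):
    X,Y=np.meshgrid(np.arange(x1,x0,-s),np.arange(y1,y0,-s),indexing='ij')
    P=np.stack([X,Y,np.full_like(X,z)],-1).reshape(-1,3)
    uv=cv2.projectPoints(P,cv2.Rodrigues(T[:3,:3])[0],T[:3,3],i["mtx"],i["dist_coeffs"])[0].reshape(X.shape+(2,)).astype(np.float32)
    cv2.imwrite(name,cv2.remap(p,uv,None,cv2.INTER_CUBIC)[:,:,::-1])
rect(.22,.52,.06,.46,.018,.0005,"pics/rect.png")
E
```

```text
red [18, 153, 55, 85, 2775] z pct [0.0191 0.0234 0.0247 0.0261 0.0301]
 rect [620.2 726.4] [222.4 148.1] 5.2 corners [[503.0, 790.0], [516.0, 643.0], [738.0, 663.0], [724.0, 810.0]] mean [0.6151 0.7169]
red [166, 199, 57, 94, 3088] z pct [0.0042 0.0059 0.0073 0.0091 0.0182]
 rect [498.8 309.8] [218.   94.8] 18.0 corners [[380.0, 321.0], [410.0, 231.0], [617.0, 298.0], [588.0, 389.0]] mean [0.5016 0.3106]
red [347, 250, 26, 42, 345] z pct [0.0164 0.0199 0.0212 0.0227 0.0246]
 rect [ 442.9 -104.3] [ 23.  102.4] 62.5 corners [[392.0, -91.0], [483.0, -138.0], [494.0, -118.0], [403.0, -70.0]] mean [ 0.4434 -0.1043]
blue [237, 178, 59, 93, 3072] z pct [0.0039 0.0058 0.0071 0.0087 0.0179]
 rect [557.3 128.8] [217.9  94.7] 18.0 corners [[439.0, 140.0], [468.0, 50.0], [676.0, 117.0], [646.0, 207.0]] mean [0.5601 0.1299]
blue [444, 240, 28, 39, 341] z pct [0.015  0.0197 0.0211 0.0226 0.0247]
 rect [ 471.5 -346.1] [101.4  25.2] 28.7 corners [[421.0, -359.0], [433.0, -381.0], [522.0, -333.0], [510.0, -311.0]] mean [ 0.4722 -0.3455]
bench z -0.0005797128644398717 0.05456759208564305
```

View pics/rect.png

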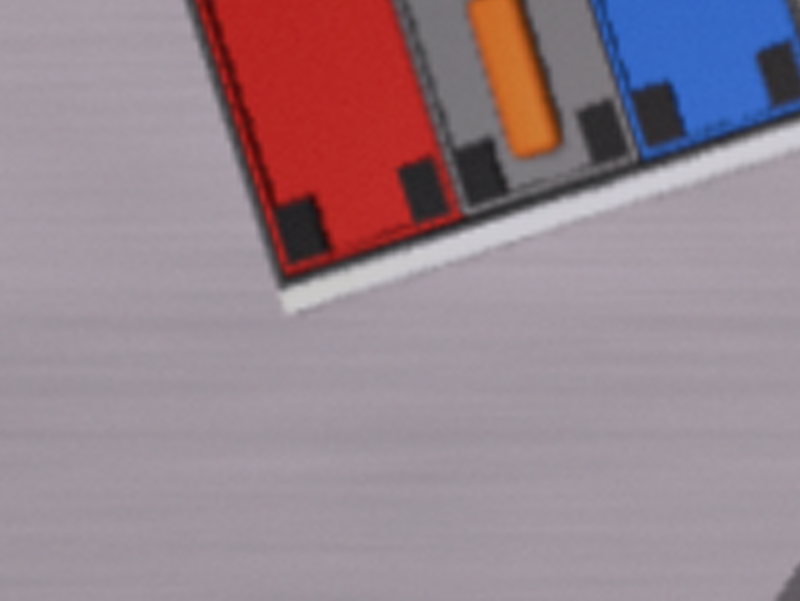

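```bash
cat >> h.py <<'E'
import json,math
def tool(yaw): # columns: tool x,y,z in world, pointing down
    c,s=math.cos(yaw),math.sin(yaw); return np.array([[c,s,0],[s,-c,0],[0,0,-1]])
def pose():
    o=get_obs(); R=Q(o["tool_rot"]); return np.array(o["eef_pos"]),math.atan2(R[1,0],R[0,0])
def Q(q):
    from scipy.spatial.transform import Rotation; return Rotation.from_quat(q).as_matrix()
def plan(way,start=None,step=.036,ang=.115):
    """way: list of (xyz,yaw,hand); yaw unwrapped near start yaw. Prints calls."""
    p,y=start or pose()
    for xyz,yaw,hand in way:
        xyz=np.array(xyz,float)
        n=max(1,math.ceil(max(np.linalg.norm(xyz-p)/step,abs(yaw-y)/ang)))
        a,b=p,y; k=0
        while k<n:
            m=min(5,n-k); R=tool(y)
            T=[];U=[]
            for j in range(1,m+1):
                f=(k+j)/n; T.append(np.round(R.T@(a+(xyz-a)*f-p)*100,2).tolist()); U.append(round(y-(b+(yaw-b)*f),3))
            print(json.dumps({"translation":T,"turn":U,"hand":[hand]*m}))
            p=p+R@np.array(T[-1])/100; y=y-U[-1]; k+=m
    print("end",p.round(4),round(y,4))
E
python3 - <<'E'
from h import *
p=cv2.imread("pics/top0.png")[:,:,::-1].copy();d=np.load("top_d.npy");i=camera_info("top");W=world("top",d,i)
for c,m in masks(p).items():
    n,l,s,ce=cv2.connectedComponentsWithStats(m.astype(np.uint8))
    for k in range(1,n):
        if s[k,4]<100 or s[k,0]<100: continue
        tl=s[k,4]<2000; mm=l==k
        if tl: mm=cv2.morphologyEx(mm.astype(np.uint8),cv2.MORPH_CLOSE,np.ones((9,9)))>0
        w=onplane(np.argwhere(mm)[:,::-1],.022 if tl else .018,i).astype(np.float32)
        r=cv2.minAreaRect(w*1000); C=w-w.mean(0); e=np.linalg.eigh(C.T@C)[1][:,1]; e*=np.sign(e[0])
        print(c,"rect",np.round(r[0],1),np.round(r[1],1),round(r[2],1),"pca deg",round(math.degrees(math.atan2(e[1],e[0])),2),"mean",w.mean(0).round(4),"origin",(w.mean(0)+e*(.0275 if tl else -.010)).round(4))
for n,px in [("scr",(363,261)),("bru",(453,248))]: print(n,onplane([px],0,i))
plan([((.467,-.117,.16),.368+2.295,.4)])
E
```

```text
red rect [498.  306.4] [215.6  93.8] 18.0 pca deg 18.09 mean [0.5008 0.3072] origin [0.4913 0.3041]
red rect [ 442.9 -104.3] [ 23.  102.4] 62.5 pca deg -27.02 mean [ 0.4426 -0.1041] origin [ 0.4671 -0.1166]
blue rect [555.9 127.4] [215.4  93.7] 18.0 pca deg 17.92 mean [0.5587 0.1285] origin [0.5492 0.1254]
blue rect [ 471.5 -346.1] [101.4  25.2] 28.7 pca deg 28.7 mean [ 0.4717 -0.3463] origin [ 0.4958 -0.3331]
scr [[ 0.4665353  -0.11480717]]
bru [[ 0.50077165 -0.3446507 ]]
{"translation": [[1.97, -1.11, 0.43], [3.93, -2.23, 0.85], [5.9, -3.34, 1.28], [7.87, -4.45, 1.71], [9.84, -5.56, 2.13]], "turn": [-0.115, -0.229, -0.344, -0.459, -0.574], "hand": [0.4, 0.4, 0.4, 0.4, 0.4]}
{"translation": [[2.25, 0.13, 0.43], [4.51, 0.26, 0.86], [6.77, 0.4, 1.28], [9.02, 0.53, 1.71], [11.28, 0.66, 2.14]], "turn": [-0.114, -0.229, -0.344, -0.458, -0.573], "hand": [0.4, 0.4, 0.4, 0.4, 0.4]}
{"translation": [[1.82, 1.34, 0.42], [3.64, 2.67, 0.85], [5.47, 4.01, 1.28], [7.29, 5.35, 1.7], [9.11, 6.68, 2.13]], "turn": [-0.115, -0.23, -0.344, -0.459, -0.574], "hand": [0.4, 0.4, 0.4, 0.4, 0.4]}
{"translation": [[0.81, 2.11, 0.43], [1.61, 4.23, 0.85], [2.42, 6.34, 1.28], [3.22, 8.45, 1.71], [4.03, 10.56, 2.13]], "turn": [-0.114, -0.229, -0.344, -0.458, -0.573], "hand": [0.4, 0.4, 0.4, 0.4, 0.4]}
end [ 0.467 -0.117  0.16 ] 2.6628
```

Call:
arm_command(
  translation=[
    [2.0,-1.1,0.4],
    [3.9,-2.2,0.85],
    [5.9,-3.3,1.3],
    [7.9,-4.5,1.7],
    [9.84,-5.56,2.13],
  ],
  turn=[-0.115,-0.23,-0.344,-0.459,-0.574],
  hand=[0.4,0.4,0.4,0.4,0.4],
)

```text
clock: 1.17
eef_pos: [0.2524, -0.3781, 0.2239]
tool_rot: [0.89, 0.456, 0.0, 0.0]
ft_force: [0.3, -0.0, 0.2]
grip_width: 0.0513
```

Call:
arm_command(
  translation=[
    [2.25,0.13,0.43],
    [4.5,0.26,0.86],
    [6.8,0.4,1.3],
    [9.0,0.5,1.7],
    [11.28,0.66,2.14],
  ],
  turn=[-0.114,-0.229,-0.344,-0.458,-0.573],
  hand=[0.4,0.4,0.4,0.4,0.4],
)

```text
clock: 1.58
eef_pos: [0.3242, -0.2908, 0.2026]
tool_rot: [0.724, 0.689, 0.0, 0.0]
ft_force: [0.3, -0.5, 0.3]
grip_width: 0.0513
```

Call:
arm_command(
  translation=[
    [1.8,1.3,0.4],
    [3.6,2.7,0.85],
    [5.5,4.0,1.3],
    [7.3,5.35,1.7],
    [9.11,6.68,2.13],
  ],
  turn=[-0.115,-0.23,-0.344,-0.459,-0.574],
  hand=[0.4,0.4,0.4,0.4,0.4],
)

```text
clock: 2.0
eef_pos: [0.396, -0.2034, 0.1813]
tool_rot: [0.5, 0.866, 0.0, 0.0]
ft_force: [-0.9, -0.9, 0.4]
grip_width: 0.0512
```

Call:
arm_command(
  translation=[
    [0.8,2.1,0.4],
    [1.6,4.2,0.85],
    [2.4,6.3,1.3],
    [3.2,8.5,1.7],
    [4.03,10.56,2.13],
  ],
  turn=[-0.114,-0.229,-0.344,-0.458,-0.573],
  hand=[0.4,0.4,0.4,0.4,0.4],
)

```text
clock: 2.42
eef_pos: [0.4679, -0.116, 0.16]
tool_rot: [0.234, 0.972, 0.0, 0.0]
ft_force: [0.7, -0.9, 0.6]
grip_width: 0.0512
```

```bash
cat >> h.py <<'E'
def wrist(name,col):
    print("pose",pose()[0].round(4),round(pose()[1],4),get_obs()["grip_width"])
    i=camera_info("wrist");p,d=camera("wrist");cv2.imwrite("pics/%s.png"%name,p[:,:,::-1])
    m=masks(p)[col].astype(np.uint8);n,l,s,ce=cv2.connectedComponentsWithStats(m)
    k=1+np.argmax(s[1:,4]);mm=cv2.morphologyEx((l==k).astype(np.uint8),cv2.MORPH_CLOSE,np.ones((25,25)))
    print(s[k])
    w=onplane(np.argwhere(mm>0)[:,::-1],.022,i).astype(np.float32)
    r=cv2.minAreaRect(w*1000);C=w-w.mean(0);e=np.linalg.eigh(C.T@C)[1][:,1];e*=np.sign(e[0])
    print("rect",np.round(r,1) if 0 else r,"pca",math.degrees(math.atan2(e[1],e[0])),"mean",w.mean(0),"origin",w.mean(0)+e*.0275)
E
python3 -c "
from h import *
wrist('w1','red')"
```

```text
pose [ 0.4679 -0.116   0.16  ] 2.6687 0.05116640642226908
[ 308  104   27  112 2072]
rect ((442.3172607421875, -105.26953887939453), (22.996349334716797, 102.82616424560547), 62.55230712890625) pca -27.284745823943485 mean [ 0.4396698  -0.10389113] origin [ 0.4641101  -0.11649749]
```

View pics/w1.png

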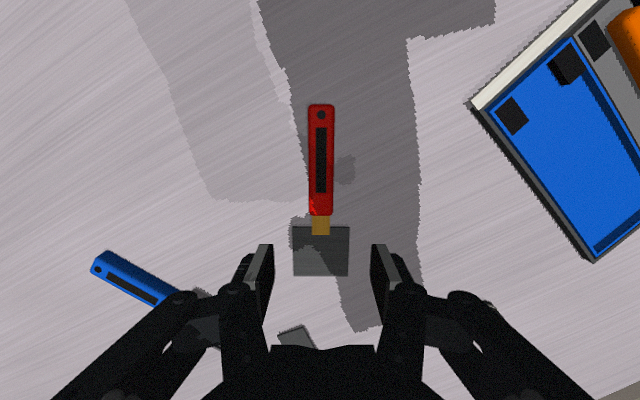

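Call:
arm_command(
  translation=[
    [0,-0.1,3.5],
    [0,-0.1,7.0],
    [0,-0.1,10.5],
    [0,-0.1,13.0],
    [0,-0.1,14.2],
  ],
  turn=[0,0,0,0,0],
  hand=[0.4,0.4,0.4,0.4,0.4],
)

```text
clock: 2.88
eef_pos: [0.4639, -0.1172, 0.0146]
tool_rot: [0.237, 0.971, 0.0, -0.003]
ft_force: [0.3, 0.5, -0.1]
grip_width: 0.0508
```

Call:
arm_command(
  translation=[
    [0,0,0],
    [0,0,0],
    [0,0,0],
    [0,0,0],
    [0,0,0],
  ],
  turn=[0,0,0,0,0],
  hand=[0.4,0.8,0.9,0.9,0.9],
)

```text
clock: 3.3
eef_pos: [0.4679, -0.1183, 0.0195]
tool_rot: [0.237, 0.971, -0.0, 0.002]
ft_force: [-0.3, -0.8, 2.1]
grip_width: 0.0225
```

Call:
arm_command(
  translation=[
    [0,0,0],
    [0,0,0],
    [0,0,0],
    [0,0,0],
    [0,0,0],
  ],
  turn=[0,0,0,0,0],
  hand=[0.9,0.9,0.9,0.9,0.9],
)

```text
clock: 3.72
eef_pos: [0.4679, -0.1183, 0.0196]
tool_rot: [0.237, 0.971, -0.0, 0.002]
ft_force: [-1.7, 0.5, 6.3]
grip_width: 0.0229
```

```bash
python3 -c "
from h import *
print(pose(),get_obs()['joint_pos'])
plan([((.468,-.118,.14),2.663,.9),((.4898,.3037,.14),3.457,.9)],step=.03)
"
```

```text
(array([ 0.46793485, -0.1182724 ,  0.01955435]), 2.662708761331788) [-2.47525438e-01  4.31020035e-01 -3.80652920e-01  7.55665133e-01
 -7.25842524e-05  2.31357107e-01]
{"translation": [[0.0, 0.01, -2.41], [0.0, 0.01, -4.82], [0.0, 0.02, -7.23], [0.01, 0.02, -9.64], [0.01, 0.03, -12.04]], "turn": [-0.0, -0.0, -0.0, -0.0, -0.0], "hand": [0.9, 0.9, 0.9, 0.9, 0.9]}
{"translation": [[1.17, 2.56, -0.0], [2.33, 5.12, -0.0], [3.5, 7.69, -0.0], [4.66, 10.25, -0.0], [5.83, 12.81, -0.0]], "turn": [-0.053, -0.106, -0.159, -0.212, -0.265], "hand": [0.9, 0.9, 0.9, 0.9, 0.9]}
{"translation": [[0.46, 2.78, -0.0], [0.91, 5.56, -0.0], [1.36, 8.33, -0.0], [1.82, 11.11, -0.0], [2.27, 13.89, -0.0]], "turn": [-0.053, -0.106, -0.159, -0.212, -0.265], "hand": [0.9, 0.9, 0.9, 0.9, 0.9]}
{"translation": [[-0.28, 2.8, -0.0], [-0.57, 5.6, -0.0], [-0.86, 8.4, -0.0], [-1.15, 11.2, -0.0], [-1.44, 14.0, -0.0]], "turn": [-0.052, -0.105, -0.158, -0.211, -0.264], "hand": [0.9, 0.9, 0.9, 0.9, 0.9]}
end [0.4898 0.3037 0.14  ] 3.4567
```

Call:
arm_command(
  translation=[
    [0,0,-1.0],
    [0,0,-3.0],
    [0,0,-6.0],
    [0,0,-9.0],
    [0,0,-12.0],
  ],
  turn=[0,0,0,0,0],
  hand=[0.9,0.9,0.9,0.9,0.9],
)

```text
clock: 4.13
eef_pos: [0.4658, -0.1177, 0.1395]
tool_rot: [0.237, 0.971, 0.0, -0.001]
ft_force: [0.4, -0.7, -1.6]
grip_width: 0.0225
```

Call:
arm_command(
  translation=[
    [1.2,2.6,0],
    [2.3,5.1,0],
    [3.5,7.7,0],
    [4.7,10.3,0],
    [5.83,12.81,0],
  ],
  turn=[-0.053,-0.106,-0.159,-0.212,-0.265],
  hand=[0.9,0.9,0.9,0.9,0.9],
)

```text
clock: 4.55
eef_pos: [0.4733, 0.0239, 0.1387]
tool_rot: [0.106, 0.994, 0.0, 0.0]
ft_force: [0.1, -0.6, -1.5]
grip_width: 0.0226
```

Call:
arm_command(
  translation=[
    [0.5,2.8,0],
    [0.9,5.6,0],
    [1.4,8.3,0],
    [1.8,11.1,0],
    [2.27,13.9,0],
  ],
  turn=[-0.053,-0.106,-0.159,-0.212,-0.265],
  hand=[0.9,0.9,0.9,0.9,0.9],
)

```text
clock: 4.97
eef_pos: [0.4806, 0.1646, 0.1385]
tool_rot: [-0.027, 1.0, -0.0, -0.0]
ft_force: [1.6, -0.4, -1.1]
grip_width: 0.0223
```

Call:
arm_command(
  translation=[
    [-0.3,2.8,0],
    [-0.6,5.6,0],
    [-0.9,8.4,0],
    [-1.2,11.6,0],
    [-1.44,14.0,0],
  ],
  turn=[-0.052,-0.105,-0.158,-0.211,-0.264],
  hand=[0.9,0.9,0.9,0.9,0.9],
)

```text
clock: 5.38
eef_pos: [0.4879, 0.3061, 0.1385]
tool_rot: [-0.159, 0.987, 0.0, 0.0]
ft_force: [0.4, 0.3, -0.9]
grip_width: 0.0226
```

Call:
arm_command(
  translation=[
    [0,0,0],
    [0,0,0],
  ],
  turn=[0,0],
  hand=[0.9,0.9],
)

```text
clock: 5.55
eef_pos: [0.4878, 0.3049, 0.138]
tool_rot: [-0.158, 0.987, -0.0, -0.0]
ft_force: [0.6, 0.3, -1.6]
grip_width: 0.0226
```

```bash
python3 -c "
from h import *
wrist('w2','red')
i=camera_info('top');p,d=camera('top');cv2.imwrite('pics/t2.png',p[:,:,::-1])
a=cv2.imread('pics/w2.png');b=cv2.resize(cv2.imread('pics/t2.png')[100:300,150:400],None,fx=1.5,fy=1.5)
o=np.zeros((600,800,3),np.uint8);o[:250,:400]=cv2.resize(a,(400,250));o[250:550,:375]=b;o[:400,400:]=cv2.resize(a[:, 120:520],(400,400));cv2.imwrite('pics/c2.png',o)
plan([((.4898,.3037,.06),3.457,.9),((.4898,.3037,.028),3.457,.9)])
"
```

```text
pose [0.4878 0.3049 0.138 ] -2.8243 0.022569177886639164
[  262    83   117   228 15933]
rect ((498.4580078125, 306.032958984375), (212.02337646484375, 91.7274169921875), 17.912887573242188) pca 18.415772190197725 mean [0.47534016 0.2987824 ] origin [0.5014319  0.30746993]
{"translation": [[-0.0, -0.0, 0.14], [-0.01, -0.0, 0.28], [-0.01, -0.0, 0.43], [-0.02, -0.0, 0.57], [-0.02, -0.0, 0.71]], "turn": [-0.114, -0.229, -0.343, -0.457, -0.571], "hand": [0.9, 0.9, 0.9, 0.9, 0.9]}
{"translation": [[-0.0, -0.0, 0.14], [-0.0, -0.0, 0.28], [-0.01, -0.01, 0.42], [-0.01, -0.01, 0.57], [-0.01, -0.01, 0.71]], "turn": [-0.115, -0.229, -0.343, -0.457, -0.572], "hand": [0.9, 0.9, 0.9, 0.9, 0.9]}
{"translation": [[-0.0, -0.01, 0.14], [-0.01, -0.01, 0.28], [-0.01, -0.01, 0.42], [-0.01, -0.02, 0.56], [-0.01, -0.02, 0.71]], "turn": [-0.114, -0.228, -0.342, -0.457, -0.571], "hand": [0.9, 0.9, 0.9, 0.9, 0.9]}
{"translation": [[0.0, -0.0, 0.14], [0.0, -0.01, 0.28], [0.0, -0.01, 0.42], [0.0, -0.02, 0.56], [0.0, -0.02, 0.7]], "turn": [-0.114, -0.228, -0.343, -0.457, -0.571], "hand": [0.9, 0.9, 0.9, 0.9, 0.9
[... 823 characters left out ...]
": [[-0.0, 0.0, 0.14], [-0.0, 0.01, 0.28], [-0.0, 0.01, 0.42], [-0.0, 0.01, 0.57], [-0.0, 0.02, 0.71]], "turn": [-0.114, -0.229, -0.343, -0.457, -0.571], "hand": [0.9, 0.9, 0.9, 0.9, 0.9]}
{"translation": [[-0.0, 0.0, 0.14], [-0.01, 0.0, 0.28], [-0.01, 0.01, 0.42], [-0.01, 0.01, 0.56], [-0.01, 0.01, 0.71]], "turn": [-0.115, -0.229, -0.343, -0.457, -0.572], "hand": [0.9, 0.9, 0.9, 0.9, 0.9]}
{"translation": [[-0.01, 0.0, 0.14], [-0.01, 0.01, 0.28], [-0.01, 0.01, 0.42], [-0.02, 0.01, 0.56], [-0.02, 0.01, 0.71]], "turn": [-0.114, -0.228, -0.342, -0.457, -0.571], "hand": [0.9, 0.9, 0.9, 0.9, 0.9]}
{"translation": [[-0.0, 0.0, 3.2]], "turn": [0.0], "hand": [0.9]}
end [0.4898 0.3037 0.028 ] 3.4571
```

View pics/c2.png

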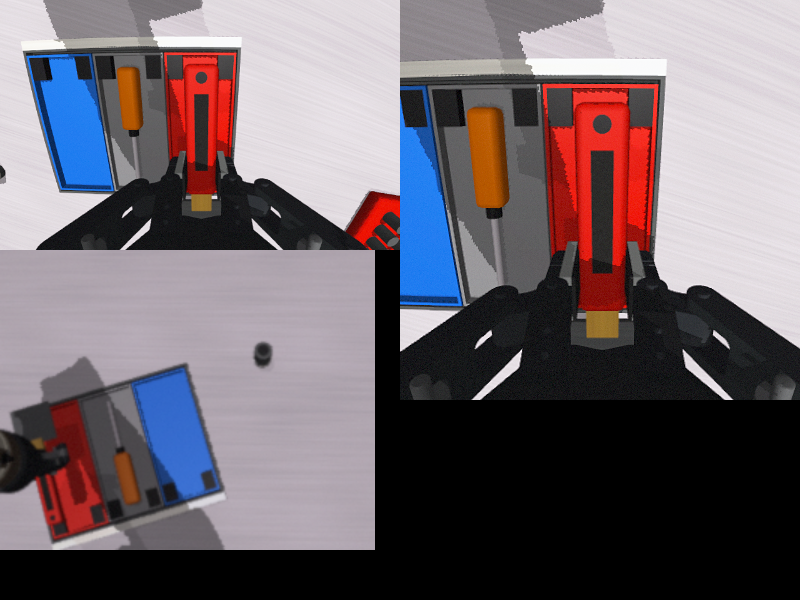

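Call:
arm_command(
  translation=[
    [-0.15,-0.18,1.5],
    [-0.15,-0.18,4.0],
    [-0.15,-0.18,7.0],
    [-0.15,-0.18,9.0],
    [-0.15,-0.18,10.0],
  ],
  turn=[0,0,0,0,0],
  hand=[0.9,0.9,0.9,0.9,0.9],
)

```text
clock: 6.07
eef_pos: [0.4884, 0.2998, 0.0352]
tool_rot: [-0.156, 0.988, -0.001, -0.003]
ft_force: [-0.9, -0.0, -1.7]
grip_width: 0.0225
```

Call:
arm_command(
  translation=[
    [0,0,0.4],
    [0,0,0.8],
    [0,0,0.9],
    [0,0,0.9],
  ],
  turn=[0,0,0,0],
  hand=[0.9,0.9,0.9,0.9],
)

```text
clock: 6.4
eef_pos: [0.4912, 0.3029, 0.0301]
tool_rot: [-0.157, 0.988, 0.0, 0.001]
ft_force: [-0.4, -0.2, -0.4]
grip_width: 0.0225
```

Call:
arm_command(
  translation=[
    [0,0,0.1],
    [0,0,0.2],
    [0,0,0.2],
  ],
  turn=[0,0,0],
  hand=[0.9,0.9,0.9],
)

```text
clock: 6.65
eef_pos: [0.4907, 0.3029, 0.0276]
tool_rot: [-0.157, 0.988, 0.0, 0.001]
ft_force: [0.3, -0.1, -1.1]
grip_width: 0.0226
```

Call:
arm_command(
  translation=[
    [0,0,0.1],
    [0,0,0.1],
    [0,0,0.1],
  ],
  turn=[0,0,0],
  hand=[0.9,0.9,0.9],
)

```text
clock: 6.9
eef_pos: [0.4906, 0.3029, 0.0266]
tool_rot: [-0.157, 0.988, 0.0, 0.0]
ft_force: [-0.3, -0.3, 2.1]
grip_width: 0.0232
```

Call:
arm_command(
  translation=[
    [0,0,0.1],
    [0,0,0.1],
    [0,0,0.1],
  ],
  turn=[0,0,0],
  hand=[0.9,0.9,0.9],
)

```text
clock: 7.15
eef_pos: [0.4906, 0.3029, 0.0266]
tool_rot: [-0.157, 0.988, 0.0, 0.001]
ft_force: [-3.1, -1.9, 8.4]
grip_width: 0.0222
```

Call:
arm_command(
  translation=[
    [0,0,-0.1],
    [0,0,-0.1],
    [0,0,-0.1],
    [0,0,-0.1],
    [0,0,-0.1],
  ],
  turn=[0,0,0,0,0],
  hand=[0.7,0.6,0.52,0.52,0.52],
)

```text
clock: 7.57
eef_pos: [0.4902, 0.3026, 0.0257]
tool_rot: [-0.157, 0.988, -0.0, -0.0]
ft_force: [-0.1, -0.1, -0.1]
grip_width: 0.0413
```

Call:
arm_command(
  translation=[
    [0,0,-1],
    [0,0,-3],
    [0,0,-6],
    [0,0,-9],
    [0,0,-12],
  ],
  turn=[0,0,0,0,0],
  hand=[0.52,0.52,0.52,0.52,0.52],
)

```text
clock: 7.98
eef_pos: [0.4901, 0.3025, 0.1477]
tool_rot: [-0.157, 0.988, -0.0, -0.0]
ft_force: [1.1, 0.3, 0.1]
grip_width: 0.0411
```

```bash
python3 -c "
from h import *
p,y=pose();y%=2*math.pi;print(p,y)
camera('wrist');a=camera('wrist')[0];cv2.imwrite('pics/w3.png',a[:,:,::-1])
plan([((.4957,-.333,.15),3.638,.4)],(p,y),step=.039)
"
```

```text
[0.49005976 0.30245399 0.14769531] 3.4567857995254
{"translation": [[1.13, -3.56, -0.01], [2.25, -7.13, -0.03], [3.38, -10.69, -0.04], [4.51, -14.26, -0.05], [5.64, -17.82, -0.07]], "turn": [-0.011, -0.021, -0.032, -0.043, -0.053], "hand": [0.4, 0.4, 0.4, 0.4, 0.4]}
{"translation": [[1.31, -3.5, -0.01], [2.63, -7.0, -0.02], [3.94, -10.5, -0.04], [5.25, -14.0, -0.05], [6.57, -17.5, -0.07]], "turn": [-0.011, -0.022, -0.032, -0.043, -0.054], "hand": [0.4, 0.4, 0.4, 0.4, 0.4]}
{"translation": [[1.5, -3.42, -0.01], [3.0, -6.84, -0.02], [4.5, -10.27, -0.04], [6.0, -13.69, -0.05], [7.51, -17.11, -0.06]], "turn": [-0.01, -0.021, -0.032, -0.042, -0.053], "hand": [0.4, 0.4, 0.4, 0.4, 0.4]}
{"translation": [[1.68, -3.34, -0.02], [3.36, -6.68, -0.03]], "turn": [-0.011, -0.021], "hand": [0.4, 0.4]}
end [ 0.4957 -0.333   0.15  ] 3.6378
```

View pics/w3.png

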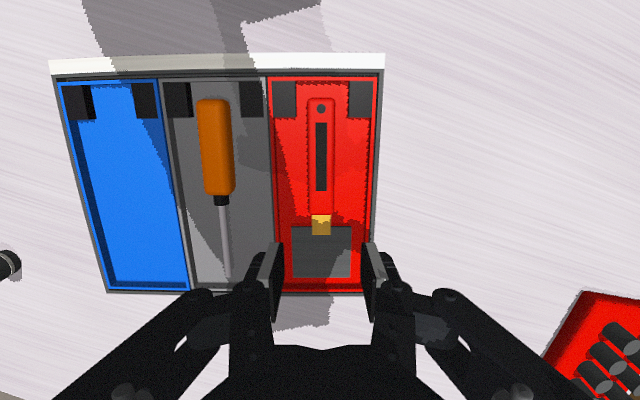

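The scraper is lying centred in the red compartment: handle end at row 100, between the blocks at columns 284 and 361; blade within the wide end. Now the brush.

Call:
arm_command(
  translation=[
    [1.1,-3.5,0],
    [2.25,-7.1,0],
    [3.4,-10.7,0],
    [4.5,-14.3,0],
    [5.64,-17.82,0],
  ],
  turn=[-0.011,-0.021,-0.032,-0.043,-0.053],
  hand=[0.4,0.4,0.4,0.4,0.4],
)

```text
clock: 8.5
eef_pos: [0.4914, 0.1141, 0.1459]
tool_rot: [-0.184, 0.983, -0.0, -0.0]
ft_force: [0.5, -0.4, 0.5]
grip_width: 0.0512
```

Call:
arm_command(
  translation=[
    [1.3,-3.5,0],
    [2.6,-7.0,0],
    [3.9,-10.5,0],
    [5.25,-14.0,0],
    [6.57,-17.5,0],
  ],
  turn=[-0.011,-0.022,-0.032,-0.043,-0.054],
  hand=[0.4,0.4,0.4,0.4,0.4],
)

```text
clock: 8.92
eef_pos: [0.4931, -0.0729, 0.146]
tool_rot: [-0.21, 0.978, 0.0, -0.0]
ft_force: [1.0, 0.6, -0.7]
grip_width: 0.0516
```

Call:
arm_command(
  translation=[
    [1.5,-3.4,0],
    [3.0,-6.8,0],
    [4.5,-10.3,0],
    [6.0,-13.7,0],
    [7.5,-17.1,0],
  ],
  turn=[-0.01,-0.021,-0.032,-0.042,-0.053],
  hand=[0.4,0.4,0.4,0.4,0.4],
)

```text
clock: 9.33
eef_pos: [0.4947, -0.2597, 0.1459]
tool_rot: [-0.236, 0.972, 0.0, -0.0]
ft_force: [1.0, 0.7, 0.0]
grip_width: 0.0512
```

Call:
arm_command(
  translation=[
    [1.7,-3.3,0],
    [3.36,-6.68,0],
    [3.36,-6.68,0],
    [3.36,-6.68,0],
  ],
  turn=[-0.011,-0.021,-0.021,-0.021],
  hand=[0.4,0.4,0.4,0.4],
)

```text
clock: 9.67
eef_pos: [0.4952, -0.3345, 0.1453]
tool_rot: [-0.244, 0.97, 0.0, -0.0]
ft_force: [-0.0, 0.6, 0.2]
grip_width: 0.0514
```

```bash
python3 -c "
from h import *
wrist('w4','blue')"
```

```text
pose [ 0.4952 -0.3345  0.1453] -2.6492 0.05143927588917769
[ 582  323   58   77 2741]
rect ((528.2590942382812, 90.38758850097656), (157.14715576171875, 79.5366439819336), 52.464439392089844) pca 45.9102433187678 mean [0.5189865  0.09342341] origin [0.53812057 0.1131753 ]
```

View pics/w4.png

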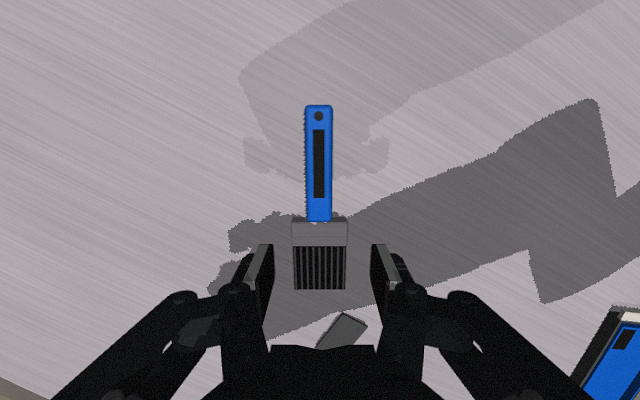

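```bash
python3 -c "
from h import *
i=camera_info('wrist');m=masks(cv2.imread('pics/w4.png')[:,:,::-1].copy())['blue'];m[:,:280]=0;m[:,360:]=0;m[240:]=0
w=onplane(np.argwhere(m)[:,::-1],.022,i).astype(np.float32);r=cv2.minAreaRect(w*1000);print(r)
a=math.radians(r[2] if r[1][0]>r[1][1] else r[2]-90);e=np.array([math.cos(a),math.sin(a)])
o=np.array(r[0])/1000+e*.0275;p,y=pose();print('origin',o,'target yaw',a-math.pi,'yaw',y)
print('shift cm',tool(y).T@np.r_[o-p[:2],0.018-p[2]]*100,'turn',y-(a-math.pi))"
```

```text
((472.18243408203125, -348.8341369628906), (102.21836853027344, 22.879785537719727), 28.344425201416016)
origin [ 0.49638545 -0.33577794] target yaw -2.646889109239827 yaw -2.6471458235633554
shift cm [ 0.03756118 -0.30565115 12.73323731] turn -0.00025671432352858403
```

Call:
arm_command(
  translation=[
    [0,-0.15,3.5],
    [0,-0.15,7.0],
    [0,-0.15,10.5],
    [0,-0.15,12.2],
    [0,-0.15,12.7],
  ],
  turn=[0,0,0,0,0],
  hand=[0.4,0.4,0.4,0.4,0.4],
)

```text
clock: 10.13
eef_pos: [0.4939, -0.33, 0.0149]
tool_rot: [-0.247, 0.969, 0.003, -0.003]
ft_force: [-1.0, 0.4, 0.1]
grip_width: 0.0511
```

Call:
arm_command(
  translation=[
    [0,0,0],
    [0,0,0],
    [0,0,0],
    [0,0,0],
    [0,0,0],
  ],
  turn=[0,0,0,0,0],
  hand=[0.4,0.8,0.9,0.9,0.9],
)

```text
clock: 10.55
eef_pos: [0.4985, -0.3348, 0.0216]
tool_rot: [-0.246, 0.969, -0.002, 0.002]
ft_force: [0.8, -0.0, 5.8]
grip_width: 0.0225
```

Call:
arm_command(
  translation=[
    [0,0,0],
    [0,0,0],
    [0,0,0],
    [0,0,0],
    [0,0,0],
  ],
  turn=[0,0,0,0,0],
  hand=[0.9,0.9,0.9,0.9,0.9],
)

```text
clock: 10.97
eef_pos: [0.4985, -0.3348, 0.0216]
tool_rot: [-0.246, 0.969, -0.002, 0.002]
ft_force: [0.5, 1.0, 6.3]
grip_width: 0.0225
```

```bash
python3 -c "
from h import *
p,y=pose();y%=2*math.pi;print(p,y)
# offset along brush axis from mean measured origin
e=-tool(y)[:2,0];o=np.array([.496,-.3344]);a=math.radians(18);k=(p[:2]-o)@e
t=np.array([.4964+.0500,.1243])+k*np.array([math.cos(a),math.sin(a)]);print('k',k,'target',t)
plan([((p[0],p[1],p[2]+.12),y,.9),((*t,p[2]+.12),a+math.pi,.9)],(p,y),step=.036)
"
```

```text
[ 0.49847433 -0.33480528  0.02160883] 3.638000798626251
k 0.0019826523392301124 target [0.54828561 0.12491267]
{"translation": [[0.0, 0.0, -3.0], [0.0, 0.0, -6.0], [0.0, 0.0, -9.0], [0.0, 0.0, -12.0]], "turn": [0.0, 0.0, 0.0, 0.0], "hand": [0.9, 0.9, 0.9, 0.9]}
{"translation": [[-2.02, 2.93, 0.0], [-4.04, 5.85, 0.0], [-6.06, 8.78, 0.0], [-8.08, 11.71, 0.0], [-10.11, 14.63, 0.0]], "turn": [0.014, 0.028, 0.042, 0.056, 0.07], "hand": [0.9, 0.9, 0.9, 0.9, 0.9]}
{"translation": [[-1.81, 3.07, 0.0], [-3.62, 6.13, 0.0], [-5.43, 9.19, 0.0], [-7.24, 12.25, 0.0], [-9.05, 15.31, 0.0]], "turn": [0.014, 0.028, 0.042, 0.056, 0.07], "hand": [0.9, 0.9, 0.9, 0.9, 0.9]}
{"translation": [[-1.6, 3.18, 0.0], [-3.19, 6.36, 0.0], [-4.78, 9.54, 0.0]], "turn": [0.014, 0.028, 0.042], "hand": [0.9, 0.9, 0.9]}
end [0.5483 0.1249 0.1416] 3.456
```

Call:
arm_command(
  translation=[
    [0,0,-1],
    [0,0,-3.0],
    [0,0,-6],
    [0,0,-9],
    [0,0,-12.0],
  ],
  turn=[0,0,0,0,0],
  hand=[0.9,0.9,0.9,0.9,0.9],
)

```text
clock: 11.38
eef_pos: [0.4962, -0.3338, 0.1407]
tool_rot: [-0.245, 0.969, 0.0, -0.0]
ft_force: [0.5, 0.3, -0.8]
grip_width: 0.0227
```

Call:
arm_command(
  translation=[
    [-2.0,2.9,0],
    [-4.0,5.9,0],
    [-6.1,8.8,0],
    [-8.1,11.7,0],
    [-10.1,14.6,0],
  ],
  turn=[0.014,0.028,0.042,0.056,0.07],
  hand=[0.9,0.9,0.9,0.9,0.9],
)

```text
clock: 11.8
eef_pos: [0.5157, -0.1562, 0.1399]
tool_rot: [-0.211, 0.978, -0.0, 0.0]
ft_force: [0.4, 0.0, -1.2]
grip_width: 0.0224
```

Call:
arm_command(
  translation=[
    [-1.8,3.1,0],
    [-3.6,6.1,0],
    [-5.4,9.2,0],
    [-7.2,12.3,0],
    [-9.05,15.3,0],
  ],
  turn=[0.014,0.028,0.042,0.056,0.07],
  hand=[0.9,0.9,0.9,0.9,0.9],
)

```text
clock: 12.22
eef_pos: [0.5348, 0.0208, 0.1399]
tool_rot: [-0.177, 0.984, -0.0, 0.0]
ft_force: [0.9, -0.2, -0.5]
grip_width: 0.0225
```

Call:
arm_command(
  translation=[
    [-1.6,3.2,0],
    [-3.2,6.4,0],
    [-4.8,9.5,0],
    [-4.8,9.5,0],
    [-4.8,9.5,0],
  ],
  turn=[0.014,0.028,0.042,0.042,0.042],
  hand=[0.9,0.9,0.9,0.9,0.9],
)

```text
clock: 12.63
eef_pos: [0.5469, 0.1268, 0.1395]
tool_rot: [-0.158, 0.987, -0.0, 0.0]
ft_force: [-0.6, -0.3, -1.6]
grip_width: 0.0225
```

```bash
python3 -c "
from h import *
p,y=pose();y%=2*math.pi;print(p,y)
i=camera_info('wrist');a=camera('wrist')[0];cv2.imwrite('pics/w5.png',a[:,:,::-1])
print('shift cm to target',tool(y).T@(np.array([.5483,.1249,.0386])-p)*100,'turn',y-(math.radians(18)+math.pi))
"
```

```text
[0.54691244 0.12679428 0.1395085 ] 3.4596547434879152
shift cm to target [-0.07255763 -0.22331947 10.09085041] turn 0.003902824539142813
```

View pics/w5.png

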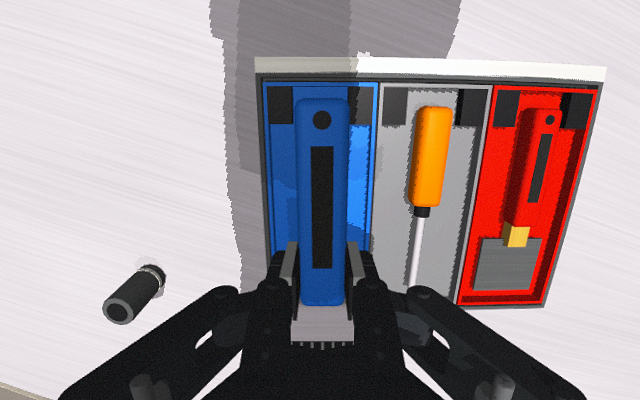

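Call:
arm_command(
  translation=[
    [-0.1,-0.15,1.5],
    [-0.1,-0.15,4.0],
    [-0.1,-0.15,7.0],
    [-0.1,-0.15,9.0],
    [-0.1,-0.15,10.0],
  ],
  turn=[0.004,0.004,0.004,0.004,0.004],
  hand=[0.9,0.9,0.9,0.9,0.9],
)

```text
clock: 13.1
eef_pos: [0.5461, 0.1214, 0.0363]
tool_rot: [-0.153, 0.988, -0.0, -0.003]
ft_force: [-0.4, 0.2, -0.7]
grip_width: 0.0222
```

Call:
arm_command(
  translation=[
    [0,0,0.4],
    [0,0,0.7],
    [0,0,0.8],
    [0,0,0.8],
  ],
  turn=[0,0,0,0],
  hand=[0.9,0.9,0.9,0.9],
)

```text
clock: 13.43
eef_pos: [0.5495, 0.1238, 0.0322]
tool_rot: [-0.154, 0.988, 0.0, 0.001]
ft_force: [-0.1, -0.4, -1.2]
grip_width: 0.0222
```

Call:
arm_command(
  translation=[
    [0,0,0.1],
    [0,0,0.2],
    [0,0,0.2],
  ],
  turn=[0,0,0],
  hand=[0.9,0.9,0.9],
)

```text
clock: 13.68
eef_pos: [0.5488, 0.124, 0.0296]
tool_rot: [-0.155, 0.988, 0.0, 0.001]
ft_force: [0.0, 0.7, -1.1]
grip_width: 0.0224
```

Call:
arm_command(
  translation=[
    [0,0,0.1],
    [0,0,0.1],
    [0,0,0.1],
  ],
  turn=[0,0,0],
  hand=[0.9,0.9,0.9],
)

```text
clock: 13.93
eef_pos: [0.5488, 0.1241, 0.0286]
tool_rot: [-0.155, 0.988, 0.0, 0.0]
ft_force: [-0.7, 0.4, 3.6]
grip_width: 0.0227
```

Contact at the expected height; release.

Call:
arm_command(
  translation=[
    [0,0,0],
    [0,0,0],
    [0,0,0],
    [0,0,0],
    [0,0,0],
  ],
  turn=[0,0,0,0,0],
  hand=[0.7,0.6,0.52,0.52,0.52],
)

```text
clock: 14.35
eef_pos: [0.5483, 0.1239, 0.0278]
tool_rot: [-0.154, 0.988, -0.0, -0.0]
ft_force: [-0.7, 0.1, 0.2]
grip_width: 0.041
```

Call:
arm_command(
  translation=[
    [0,0,-1],
    [0,0,-3],
    [0,0,-6],
    [0,0,-9],
    [0,0,-12],
  ],
  turn=[0,0,0,0,0],
  hand=[0.52,0.52,0.52,0.52,0.52],
)

```text
clock: 14.77
eef_pos: [0.5481, 0.1238, 0.1498]
tool_rot: [-0.154, 0.988, -0.0, -0.0]
ft_force: [0.9, -0.0, 0.5]
grip_width: 0.041
```

Call:
arm_command(
  translation=[
    [3,-1,-2],
    [6,-3,-4],
    [9,-6,-6],
    [12,-9,-6],
    [15,-12,-6],
  ],
  turn=[0,0,0,0,0],
  hand=[0.5,0.5,0.5,0.5,0.5],
)

```text
clock: 15.18
eef_pos: [0.4452, -0.0316, 0.2105]
tool_rot: [-0.155, 0.988, -0.001, 0.002]
ft_force: [0.4, -1.4, 0.3]
grip_width: 0.0426
```

```bash
python3 -c "
from h import *
p,y=pose();print(p,y)
w=camera('wrist')[0];t=camera('top')[0]
cv2.imwrite('pics/end.png',np.vstack([cv2.resize(t[100:310,150:500],(500,300)),cv2.resize(w,(500,300))])[:,:,::-1])
"
```

```text
[ 0.44524128 -0.03158479  0.21054631] -2.8296643902357235
```

View pics/end.png

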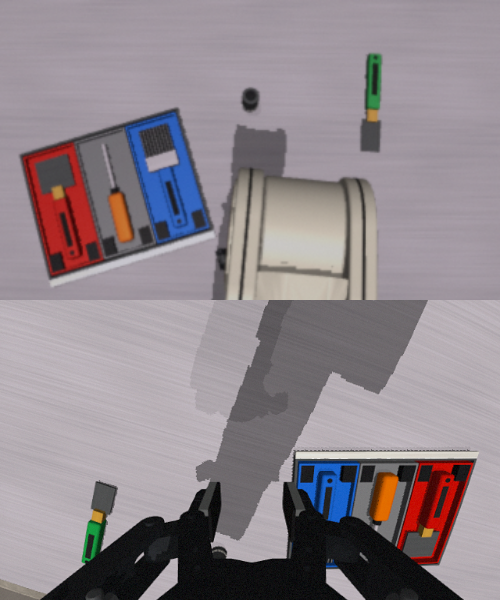

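The final picture shows both tools flat in their compartments, with heads at the wide end (rows 140–180) and handle ends between the blocks. The screwdriver, socket and green scraper look unmoved.

```bash
python3 -c "
from h import *
print(get_obs()['clock'],job_done())"
```

```text
the job is handed in; nothing more can be done
15.2833 None
```

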